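# Pop the push-latch hatch and reset the tripped breaker

### The job

One outlet of the bench supply unit has lost power. Press the front edge of the hatch in its top down once with the fingertips so that the push latch lets go, then take the fingers out of its way, let it spring fully open by itself and see that it stays open (neither lift it nor press it shut again). Then press the one breaker button that stands up in the well fully home until it stays down, using the fingertips only and forcing nothing; leave the hatch open and do not pick up or shift the brass die on the unit or the tin, pliers and spool beside it.

Things in the scene. Friction and masses are not known exactly. Their poses are not given: they have to be found in the camera images.
- unit: grey bench supply unit, 160 (x) x 200 (y) x 74 mm high, fixed; origin under its centre on the bench; its -x face (three outlets) looks to the robot, +z up. A well, 70 mm in x (from x = -18 to +52) and 114 mm in y (centred), 43 mm deep, lies in its top under the hatch. Three small pilot lamps, 4 mm high, on the top in front of the hatch
- hatch_press (a point): point on the hatch's upper face at which to press: middle of three low ribs at its front edge, 12 mm from that edge, about 1 mm above the unit's top. The hatch is 68 (x) x 111 (y) x 4 mm, closed flush with the unit's top, hinged along its far (+x) edge (56 mm from this point). The point moves with the hatch
- hatch (a joint): angle of the hatch, rad: 0 closed and latched, negative pressed in (stop at -0.11, which is 6 mm down at the ribs), 2.3 fully open, leaning back away from the robot. A press-and-release latch: pressed at the ribs beyond about -0.065 (4 mm down; it takes about 3 N, more against the stop) it lets go, and when the finger lifts the hatch rises after it and a damped spring swings it fully open by itself in about 2 s. Pressed back down it would latch again
- latch_pin (a joint): position of the sprung pin of the latch inside the well, m: about 0 while it holds the hatch, about +0.006 when the hatch has been let go; it swings below -0.003 only when an open hatch is pressed shut again. Not to be touched
- reset_button_top (a point): centre of the top of the tripped breaker's round white button, 11 mm in diameter. There are three like breakers in a row across the well (32 mm apart in y, 22 mm behind the unit's centre); this one is any of the three, standing up 14 mm from its steel collar (top 10 mm below the unit's top), the other two stand up 6 mm. The point moves with the button
- reset_button (a joint): travel of the tripped button, m: 0 standing up, grows as it is pressed down, stop at 0.0095; springs back unless pressed to near that stop, where it catches; let go, it then stays at about 0.008. Takes about 2 N, more against the stop
- die_brass: loose turned brass die, 25 mm in diameter, 18 mm high, standing on the left front corner of the unit's top; origin under its centre
- round_tin: loose round tin with lid, 67 mm in diameter, 28 mm high, on the green mat to the left of the unit; origin under its centre
- pliers_red: loose pliers with red handles, 28 x 167 x 11 mm, lying on the green mat to the left of the unit, long along y of their frame; origin under their centre
- spool_black: loose black thread spool, 31 mm in diameter, 38 mm high, on the bench to the right of the unit; origin under its centre

How it is judged:
On the way, in this order (a step that is already met when the one before it is completed fails the run):
1. the fingers press the hatch in until the latch lets go (value of joint hatch below -0.03 rad and value of joint latch_pin above 0.003 m and contact force between the fingers and hatch above 0.5 N), for 0.02 s.
2. the hatch has sprung open and stays open for half a second with nothing touching it (value of joint hatch above 2 rad and contact force between each of the arm, the fingers and hatch below 0.1 N), for 0.5 s.
3. the fingers press the tripped breaker's button home (value of joint reset_button above 0.0075 m and contact force between the fingers and reset_button above 0.5 N), for 0.05 s.
At the end, for the whole second after the job is handed in: the hatch stands open (beyond 2.0 rad) and still, the tripped breaker's button has caught (down at least 7 mm by itself), and die, tin, pliers and spool are within 15 mm of where they were (value of joint hatch above 2 rad and velocity of joint hatch below 0.05 rad/s and value of joint reset_button above 0.007 m and distance of each of die_brass, round_tin, pliers_red, spool_black from where it was at the start of the episode below 0.015 m); the robot touches nothing.
It fails at once if the hatch is pressed shut a second time (value of joint latch_pin below -0.003 m).
It fails at once if the hatch is lifted or swung by the fingers in place of springing open (touched by them while it stands between 1.2 and 1.9 rad) (value of joint hatch between 1.2 and 1.9 rad and contact force between the fingers and hatch above 0.3 N).
It fails at once if the hatch is forced (more than 40 N) (contact force between any of the fingers, the arm and hatch above 40 N).
It fails at once if the breaker's button is forced (more than 40 N) (contact force between the fingers and reset_button above 40 N).
It fails at once if the die, tin, pliers or spool is picked up or shifted (distance of any of die_brass, round_tin, pliers_red, spool_black from where it was at the start of the episode above 0.015 m).
It also fails if it takes over 38 s, if anything falls off the work surface, if the arm or the gripper's body presses on something with over 40 N, if the wrist force passes 120 N, or if a joint passes its speed limit or range.

### The arm

A 6-joint arm with a two-finger parallel gripper is mounted at the origin on a cart in front of the work surface, level with it; the furniture and walls round the work are solid. World frame = base frame: x ahead of the robot, y to its left, z up, the work surface at z = 0. Lengths are in m, angles in rad, forces in N, time in s.
With the tool pointing down it reaches from about 0.225 to 0.875 m from the base axis. Payload 3.4 kg.
Tool frame: the origin (TCP) lies at the very end of the fingers, on their centre line; the grasp point (between the pads) lies 19 mm behind it; x points along the fingers, y is the direction in which the jaws open and shut, and the axes are right-handed (so a half turn about x gives the same grasp; the last joint's range is limited). The gripper opens to 85 mm and grips with 20 to 120 N. Pads are 22 mm wide; open, the fingers measure 114 mm over their backs; the gripper's body (76 mm by 85 mm) begins 54 mm behind the grasp point. The pads swing forward as they close: fully open they stand 13 mm farther back than shut.
Start: joints at [1.027, 0.276, 1.505, -0, 1.361, -0.121], TCP at [0.236, 0.524, 0.231] pointing down, gripper open.
Joint ranges: [-2.89, 2.89], [-0.75, 2.08], [0.22, 2.7], [-1.18, 4.32], [0.11, 2.71], [-2.7, 2.7]. Speed limits (rad/s): [2.57, 2.57, 3.14, 3.14, 3.14, 3.14].

### API

Orientations are given as a unit quaternion [w, x, y, z].
In Python, from rig import manip gives the robot as it stands. The module is installed in compiled form; this text tells all that it offers.
- The arm moves only by the tool play_rows, never from a script. Its argument "plan" is a list that holds one entry, the list of rows, each a list of 5 numbers: the closure, from 0 (fully open) to 1 (shut), then the shift along the tool's x, y, z in m, then the turn about the tool's x in degrees. A call has 1 to 12 rows; each row is the pose to reach, as a shift and turn from the pose measured when the call began, along the tool's axes at that moment; what a row does not reach only later rows make up. A row lasts 1/10 s, in which the tool goes at most 50 mm and 8.59 degrees, less where a joint would pass 70% of its speed; a pose out of reach is approached as far as the arm can. A call with a gripper value outside its range is refused whole. The fingers move at their own pace and stop on an object; "grip_force" is the grip in N (left out, the last holds). Time passes only in rows, so rows that repeat a pose let the fingers close. It gives the time, the measured TCP pose, the force and the opening at its end, in the units of the state.
- manip.get_state(): the state, without advancing time (a new reading comes with each control period).
- manip.get_image(name): name is "scene" or "top" or "wrist"; returns (picture, depth): 480x640x3 uint8, red, green, blue; 480x640 float32, m along the optical axis (not along the pixel's ray), 0 where there is no reading.
- manip.camera_params(name): a dict with "intrinsics" (3x3 intrinsics, pixels), "R" (3x3) and "t" (3): a world point X has camera coordinates R X + t; the wrist camera has in their place "mount" (4x4, takes a point from camera to tool coordinates, whose origin is the TCP and whose axes are the tool frame's). Camera axes: x right, y down, z forward; pixel columns grow to the right and rows downward; lengths in m; the calibration is good to about 2 mm. The wrist camera is an equidistant fisheye: a pixel r from the principal point sees the ray r / f radians off the axis. A picture is of the moment at which its call begins: read the wrist's pose just before it. camera_params takes no time and is no camera call.
- manip.sign_off(): hands the job in, once; it reports no verdict.
The state is a dict: "clock": time; "qpos": joint angles; "qd": joint speeds; "effort": joint torques, N m; "position": TCP position; "ee_rot": TCP orientation; "contact_force": force on the tool from outside, world axes, zero at the start; "moment": the same for the moment, N m; "width": finger opening in m.
Only numpy, scipy, OpenCV 4.12 (cv2) and the standard library are available. Lean on these libraries where they do the work, as an engineer would, in place of code of your own. Each camera call takes 0.05 s, during which the arm holds its last target.

## Working session

There is one attempt and no reset: what is moved stays moved. The work goes in short steps, Python scripts to look and compute and a tool call to move; the robot and the scene stay as the last step left them, time stands still between calls to the robot, and variables do not carry over. Pictures are saved under pics/ and viewed, and the job is handed in when it is done.

Besides the shell and the picture viewer there is one more tool, called as a command line: name --argument value ..., lists and objects as JSON in quotes. play_rows: Moves the arm, as the interface text tells. Its arguments: {"type":"object","properties":{"plan":{"type":"array","items":{"type":"array","items":{"type":"array","items":{"type":"number"}}}},"grip_force":{"type":"number"}},"required":["plan"]}

```bash
mkdir -p pics
cat > h.py <<'E'
import numpy as np, cv2
from rig import manip
def snap(n,f):
    im,d=manip.get_image(n); cv2.imwrite('pics/'+f+'.png',im[:,:,::-1]); np.save('pics/'+f+'.npy',d); return im,d
def world(n,d,u,v,r=2):
    p=manip.camera_params(n);K=np.array(p['intrinsics']);R=np.array(p['R']);t=np.array(p['t'])
    w=d[v-r:v+r+1,u-r:u+r+1]; z=np.median(w[w>0])
    c=np.linalg.inv(K)@[u,v,1]*z
    return R.T@(c-t)
E
python3 - <<'E'
from h import *
np.set_printoptions(precision=4,suppress=True)
print(manip.get_state())
for n in('scene','top'): 
    snap(n,n+'0'); print(manip.camera_params(n))
print(manip.camera_params('wrist'))
E
```

```text
{'clock': 0.0, 'qpos': array([ 1.027 ,  0.2766,  1.5061,  0.    ,  1.3607, -0.121 ]), 'qd': array([ 0.0002,  0.002 , -0.0007,  0.001 , -0.001 ,  0.0002]), 'effort': array([ -0.0004, -41.6777, -24.5798,  -0.0001,   0.0111,  -0.    ]), 'position': array([0.2357, 0.5239, 0.2304]), 'ee_rot': array([ 0.6911,  0.1478,  0.6916, -0.149 ]), 'contact_force': array([ 0.6099, -0.423 ,  0.2506]), 'moment': array([-0.0189, -0.0347,  0.0743]), 'width': 0.08598897238655169}
{'intrinsics': array([[484.1294,   0.    , 318.4953],
       [  0.    , 484.1294, 240.6346],
       [  0.    ,   0.    ,   1.    ]]), 'R': array([[ 0.7563, -0.6539, -0.0205],
       [-0.2667, -0.2795, -0.9224],
       [ 0.5974,  0.7031, -0.3857]]), 't': array([-0.4911,  0.1886,  0.6184])}
{'intrinsics': array([[466.64  ,   0.    , 313.7001],
       [  0.    , 466.64  , 234.3555],
       [  0.    ,   0.    ,   1.    ]]), 'R': array([[-0.0056, -1.    ,  0.0004],
       [-0.973 ,  0.0053, -0.2305],
       [ 0.2305, -0.0017, -0.9731]]), 't': array([-0.1234,  0.56  ,  0.9897])}
{'intrinsics': array([[371.6483,   0.    , 318.1404],
       [  0.    , 371.6483, 238.1494],
       [  0.    ,   0.    ,   1.    ]]), 'mount': array([[-0.0003, -0.2748,  0.9615, -0.1427],
       [ 1.    ,  0.0002,  0.0004, -0.0016],
       [-0.0003,  0.9615,  0.2748, -0.0686],
       [ 0.    ,  0.    ,  0.    ,  1.    ]])}
```

View pics/scene0.png

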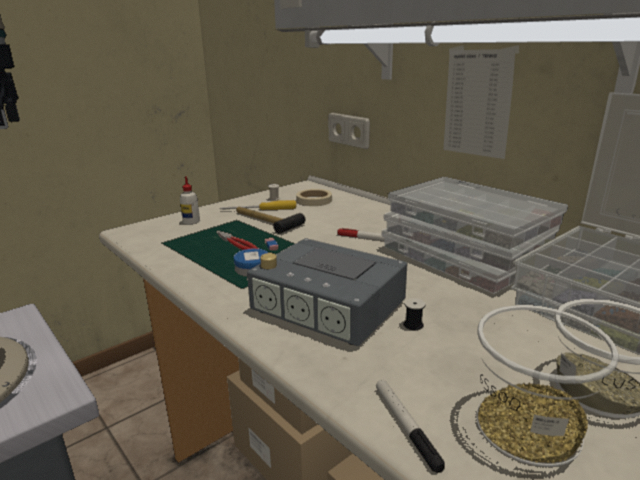

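View pics/top0.png

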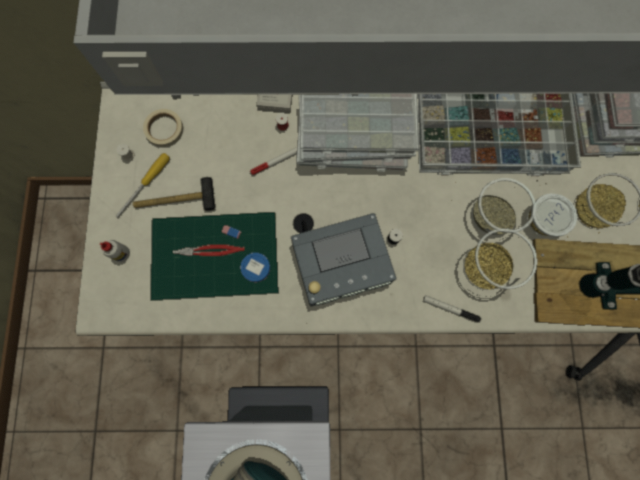

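The unit sits at around (343,260) in the top view, rotated slightly, with the die at (315,287), the tin at (255,266), the pliers at (210,250) and the spool at (395,237). Next I'll zoom in and measure.

Run:
```python
import cv2
im=cv2.imread('pics/top0.png')[200:320,270:420]
cv2.imwrite('pics/top0z.png',cv2.resize(im,None,fx=5,fy=5,interpolation=cv2.INTER_CUBIC))
im=cv2.imread('pics/scene0.png')[225:355,230:430]
cv2.imwrite('pics/scene0z.png',cv2.resize(im,None,fx=4,fy=4,interpolation=cv2.INTER_CUBIC))
```

```text
(no output)
```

View pics/top0z.png

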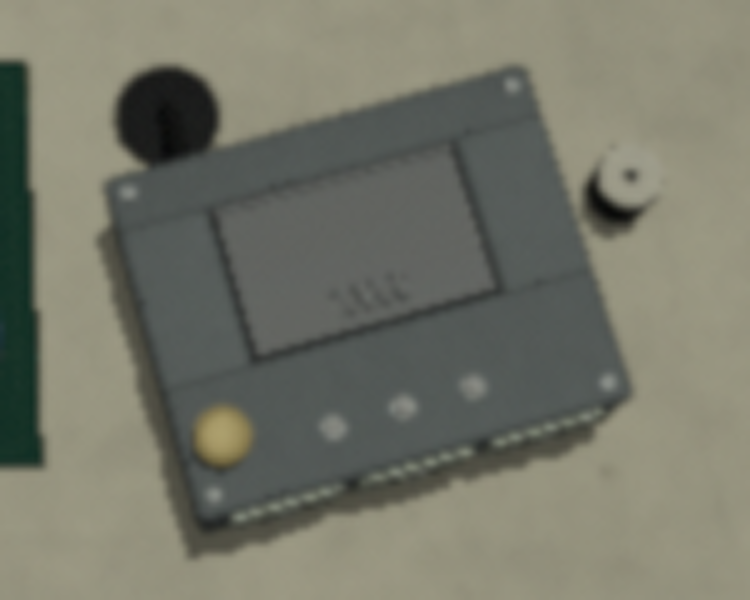

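View pics/scene0z.png

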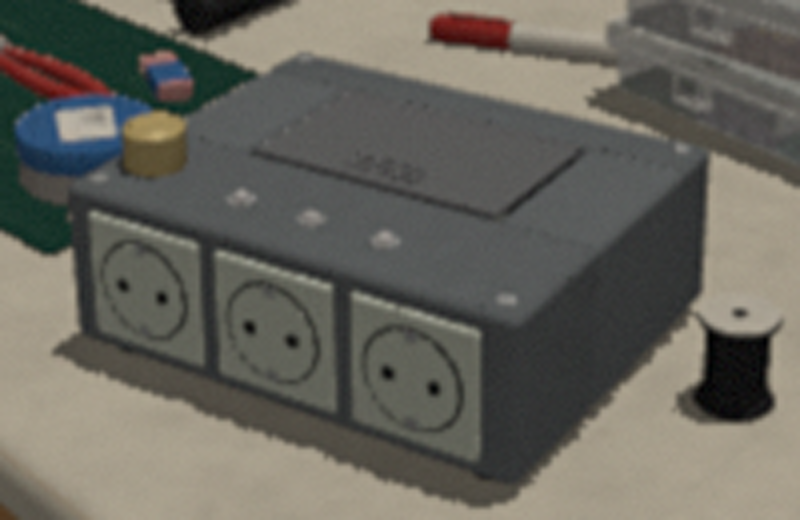

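```bash
cat > m.py <<'E'
from h import *
np.set_printoptions(precision=4,suppress=True)
def P(n):
    p=manip.camera_params(n);return np.array(p['intrinsics'])@np.c_[p['R'],p['t']]
T=np.array([[128,192],[513,86],[608,382],[214,494],[334,428],[403,407],[473,387],[371,293],[212,210],[456,145],[497,290],[255,358]],float)
S=np.array([[305,58],[683,148],[506,299],[97,178],[241,197],[312,217],[385,239],[385,168],[338,93],[583,152],[499,215],[255,151]],float)
T=(T+.5)/5-.5+[270,200]; S=(S+.5)/4-.5+[230,225]
X=cv2.triangulatePoints(P('top'),P('scene'),T.T,S.T); X=(X[:3]/X[3]).T
print(X)
dt=np.load('pics/top0.npy');ds=np.load('pics/scene0.npy')
for i in range(len(T)):
    print(i,world('top',dt,*np.round(T[i]).astype(int)),world('scene',ds,*np.round(S[i]).astype(int)))
E
python3 m.py
```

```text
[[ 0.5487 -0.0849  0.0745]
 [ 0.5976 -0.2593  0.0742]
 [ 0.4625 -0.2963  0.0739]
 [ 0.4137 -0.1225  0.0742]
 [ 0.4426 -0.1754  0.0753]
 [ 0.4519 -0.2059  0.075 ]
 [ 0.4605 -0.2368  0.0747]
 [ 0.5017 -0.1922  0.074 ]
 [ 0.5392 -0.1213  0.0724]
 [ 0.5701 -0.2324  0.0724]
 [ 0.5046 -0.2495  0.0734]
 [ 0.4748 -0.1417  0.0723]]
0 [ 0.5493 -0.0846  0.0734] [ 0.5484 -0.0852  0.0749]
1 [ 0.5969 -0.2586  0.074 ] [ 0.5945 -0.2615  0.0754]
2 [ 0.4624 -0.2957  0.074 ] [ 0.4611 -0.2977  0.0757]
3 [ 0.4152 -0.122   0.0745] [ 0.412  -0.1245  0.0756]
4 [ 0.443  -0.1745  0.0756] [ 0.4407 -0.1783  0.0768]
5 [ 0.4517 -0.2053  0.0752] [ 0.4497 -0.2098  0.077 ]
6 [ 0.4603 -0.2362  0.0754] [ 0.459  -0.2389  0.0767]
7 [ 0.5028 -0.1932  0.0755] [ 0.4983 -0.1948  0.0751]
8 [ 0.5399 -0.1226  0.0733] [ 0.5346 -0.1233  0.0737]
9 [ 0.5691 -0.2329  0.0739] [ 0.5662 -0.2347  0.0737]
10 [ 0.503  -0.2489  0.0726] [ 0.5054 -0.2492  0.0739]
11 [ 0.4746 -0.1421  0.0723] [ 0.4735 -0.1435  0.0741]
```

```bash
cat > t.py <<'E'
from h import *
from scipy.spatial.transform import Rotation as Ro
np.set_printoptions(precision=4,suppress=True)
YAW=np.radians(15.5); C=np.array([0.5056,-0.1908]); 
def U(x,y,z): c,s=np.cos(YAW),np.sin(YAW); return np.array([C[0]+c*x-s*y,C[1]+s*x+c*y,z])
def plan(target,st=None):
    st=st or manip.get_state(); q=st['ee_rot']; R=Ro.from_quat([q[1],q[2],q[3],q[0]]).as_matrix()
    sh=R.T@(target-st['position'])
    # want tool z along unit +x
    ux=np.array([np.cos(YAW),np.sin(YAW),0]); l=R.T@ux
    ang=np.degrees(np.arctan2(-l[1],l[2]))
    print('clk',st['clock'],'pos',st['position'],'F',st['contact_force'],'w',st['width'])
    print('R',R.tolist()); print('shift',sh,'turn',ang)
    return sh,ang
E
python3 -c "
from t import *
plan(U(-5,0,.15)*1 if 0 else U(-.005,0,.16))"
```

```text
clk 0.1 pos [0.2357 0.524  0.2305] F [1.0547 0.3664 0.2829] w 0.08522304411342926
R [[-0.0008636872879688728, 0.4103174736203784, 0.9119423363821085], [-0.0013867368603428798, 0.9119413082243324, -0.4103183243714247], [-0.999998665501684, -0.001619010773148577, -0.0002186297501748924]]
shift [ 0.0713 -0.5442  0.5356] turn -39.72478538860505
```

play_rows --plan '[[[1,0,-0.025,0.025,-2],[1,0,-0.06,0.06,-5],[1,0,-0.09,0.09,-8],[1,0,-0.125,0.122,-11],[1,0,-0.16,0.155,-14],[1,0,-0.195,0.19,-17],[1,0,-0.23,0.225,-20],[1,0,-0.265,0.26,-23],[1,0,-0.3,0.295,-26],[1,0,-0.335,0.33,-29],[1,0,-0.37,0.365,-32],[1,0,-0.405,0.4,-35]]]'

```text
clock: 1.3
position: [0.4343, -0.0115, 0.231]
ee_rot: [0.704, -0.067, 0.704, 0.067]
contact_force: [1.1, 0.1, 0.4]
width: -0.0001
```

```bash
python3 -c "
from t import *
plan(U(-.03,0,.15))"
```

```text
clk 1.3 pos [ 0.4343 -0.0115  0.231 ] F [1.1393 0.1077 0.3715] w -0.00010817961641322216
R [[-0.0007352655397838692, -0.1885991121776907, 0.982053885624599], [-0.0010377758184415276, 0.9820537661642306, 0.18859831225120166], [-0.9999991912026414, -0.0008804819350480414, -0.0009177938904730842]]
shift [ 0.0812 -0.1919  0.0063] turn -4.62895492192046
```

play_rows --plan '[[[1,0.01,-0.04,0.002,-2],[1,0.03,-0.085,0.003,-4],[1,0.05,-0.13,0.005,-4.6],[1,0.07,-0.17,0.006,-4.6],[1,0.081,-0.192,0.006,-4.6],[1,0.081,-0.192,0.006,-4.6],[1,0.081,-0.192,0.006,-4.6]]]'

```text
clock: 2.0
position: [0.4758, -0.1987, 0.1496]
ee_rot: [0.7, -0.094, 0.702, 0.095]
contact_force: [0.1, -0.1, 0.4]
width: 0.0
```

```bash
cat >> t.py <<'E'
def wproj(X,st):
    p=manip.camera_params('wrist');K=np.array(p['intrinsics']);M=np.array(p['mount'])
    q=st['ee_rot']; R=Ro.from_quat([q[1],q[2],q[3],q[0]]).as_matrix()
    tl=R.T@(X-st['position']); c=M[:3,:3].T@(tl-M[:3,3])
    return cv2.fisheye.projectPoints(c.reshape(1,1,3),np.zeros(3),np.zeros(3),K,np.zeros(4))[0].ravel()
E
python3 -c "
from t import *
st=manip.get_state()
im,d=snap('wrist','w1')
im=im[:,:,::-1].copy()
pts={'press':U(-.005,0,.075),'c0':U(-.017,.0555,.074),'c1':U(-.017,-.0555,.074),'c2':U(.051,.0555,.074),'c3':U(.051,-.0555,.074),'tcp':st['position']}
for k,X in pts.items():
    u=wproj(X,st);print(k,u);cv2.drawMarker(im,tuple(int(round(a)) for a in u),(0,0,255),0,12)
cv2.imwrite('pics/w1m.png',im)
plan(U(-.005,0,.085),st)
"
```

```text
press [320.4205 289.0863]
c0 [407.0088 270.2037]
c1 [233.5774 270.5514]
c2 [398.1194 358.6942]
c3 [242.3341 359.1433]
tcp [322.439  303.8799]
clk 2.0 pos [ 0.4758 -0.1987  0.1496] F [ 0.1329 -0.14    0.4417] w 7.134651195635875e-06
R [[-0.0024179915694685916, -0.26559374198721464, 0.9640820076808813], [0.0005577804017198595, 0.9640843178502814, 0.26559577736888235], [-0.9999969210941569, 0.0011799544000995477, -0.0021830047687189658]]
shift [ 0.0645 -0.0004  0.0259] turn -0.09775315619189033
```

View pics/w1m.png

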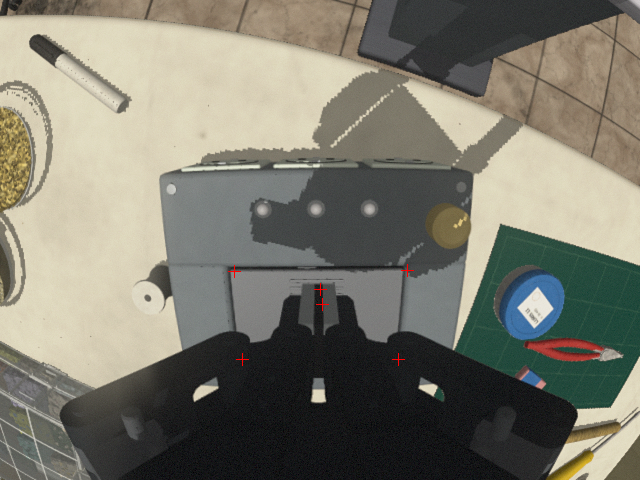

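The predicted hatch corners, (234,270) and (407,270), match the image to about 3 px. The fingertips are at (320,284), above the hatch. I'll approach to just above the ribs.

play_rows --plan '[[[1,0.02,0,0.02,0],[1,0.05,0,0.029,0],[1,0.065,0,0.029,0],[1,0.07,0,0.029,0],[1,0.072,0,0.029,0],[1,0.072,0,0.029,0],[1,0.072,0,0.029,0]]]'

```text
clock: 2.75
position: [0.5045, -0.1906, 0.0794]
ee_rot: [0.701, -0.096, 0.7, 0.095]
contact_force: [1.1, 0.5, -0.1]
width: -0.0001
```

```bash
python3 -c "
from t import *
plan(U(-.002,0,.075))"
```

```text
clk 2.75 pos [ 0.5045 -0.1906  0.0794] F [ 1.0725  0.4521 -0.1316] w -0.00011280077785471166
R [[0.0006739278001052784, -0.26690790552631033, 0.963721804147275], [-0.0010800224143439618, 0.9637212666609551, 0.26690851192307263], [-0.9999991896861242, -0.001220718215940747, 0.00036121203262146073]]
shift [ 0.0044 -0.0005 -0.001 ] turn -0.019636429968473604
```

play_rows --plan '[[[1,0.002,0,-0.001,0],[1,0.004,0,-0.001,0],[1,0.005,0,-0.001,0],[1,0.006,0,-0.001,0],[1,0.007,0,-0.001,0],[1,0.007,0,-0.001,0]]]'

```text
clock: 3.35
position: [0.5036, -0.1911, 0.0724]
ee_rot: [0.701, -0.096, 0.7, 0.095]
contact_force: [-1.0, -0.9, 2.3]
width: 0.0005
```

play_rows --plan '[[[1,0.0005,0,0,0],[1,0.001,0,0,0],[1,0.0015,0,0,0],[1,0.0015,0,0,0]]]'

```text
clock: 3.75
position: [0.5036, -0.1911, 0.0709]
ee_rot: [0.701, -0.096, 0.7, 0.095]
contact_force: [-0.1, -0.5, 4.1]
width: 0.0002
```

play_rows --plan '[[[1,0.0005,0,0,0],[1,0.001,0,0,0],[1,0.0015,0,0,0],[1,0.0015,0,0,0]]]'

```text
clock: 4.15
position: [0.5037, -0.1911, 0.0693]
ee_rot: [0.701, -0.096, 0.7, 0.095]
contact_force: [-0.4, -0.4, 2.8]
width: -0.0003
```

play_rows --plan '[[[1,0.0005,0,0,0],[1,0.001,0,0,0],[1,0.001,0,0,0]]]'

```text
clock: 4.45
position: [0.5037, -0.1911, 0.0688]
ee_rot: [0.701, -0.096, 0.7, 0.095]
contact_force: [-1.2, -0.0, 7.2]
width: 0.0002
```

The force is rising, so the hatch is at its stop. Now I'll get the fingers clear, up and back toward the robot.

play_rows --plan '[[[1,-0.03,0,-0.01,0],[1,-0.07,0,-0.035,0],[1,-0.105,0,-0.07,0],[1,-0.13,0,-0.1,0],[1,-0.14,0,-0.11,0],[1,-0.14,0,-0.11,0]]]'

```text
clock: 5.05
position: [0.3975, -0.2208, 0.2098]
ee_rot: [0.702, -0.096, 0.7, 0.093]
contact_force: [0.6, 0.2, -0.5]
width: 0.0002
```

```bash
python3 -c "
from t import *
snap('scene','s2');print(manip.get_state()['contact_force'])"
```

```text
[-0.4889  0.5275 -0.304 ]
```

View pics/s2.png

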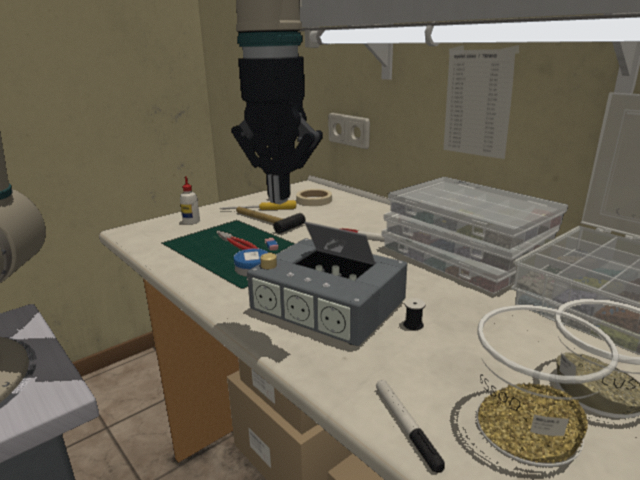

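The scene view shows the hatch rising, edge at (340,235), and the well open at (335,270). I'll wait for it to open fully and settle, then look.

play_rows --plan '[[[1,0,0,0,0],[1,0,0,0,0],[1,0,0,0,0],[1,0,0,0,0],[1,0,0,0,0],[1,0,0,0,0],[1,0,0,0,0],[1,0,0,0,0],[1,0,0,0,0],[1,0,0,0,0],[1,0,0,0,0],[1,0,0,0,0]]]'

```text
clock: 6.3
position: [0.3979, -0.2203, 0.2086]
ee_rot: [0.702, -0.095, 0.7, 0.094]
contact_force: [-0.3, 0.4, 0.1]
width: -0.0003
```

play_rows --plan '[[[1,0,0,0,0],[1,0,0,0,0],[1,0,0,0,0],[1,0,0,0,0],[1,0,0,0,0],[1,0,0,0,0],[1,0,0,0,0],[1,0,0,0,0],[1,0,0,0,0],[1,0,0,0,0],[1,0,0,0,0],[1,0,0,0,0]]]'

```text
clock: 7.5
position: [0.3979, -0.2203, 0.2086]
ee_rot: [0.702, -0.095, 0.7, 0.094]
contact_force: [0.3, 0.0, 0.0]
width: -0.0001
```

```bash
python3 -c "
from t import *
st=manip.get_state()
snap('scene','s3');snap('top','t3');im,_=snap('wrist','w3')
im=im[:,:,::-1].copy()
for y in(-.032,0,.032):
  for z in (.064,.056):
    u=wproj(U(.022,y,z),st);print(y,z,u)
cv2.imwrite('pics/s3z.png',cv2.resize(cv2.imread('pics/s3.png')[200:350,230:430],None,fx=4,fy=4,interpolation=2))
cv2.imwrite('pics/t3z.png',cv2.resize(cv2.imread('pics/t3.png')[200:320,270:420],None,fx=5,fy=5,interpolation=2))
"
```

```text
-0.032 0.064 [285.9606 363.0369]
-0.032 0.056 [286.611  358.2633]
0 0.064 [320.2914 363.3522]
0 0.056 [320.2696 358.5543]
0.032 0.064 [354.6038 362.9712]
0.032 0.056 [353.9108 358.2005]
```

View pics/s3z.png

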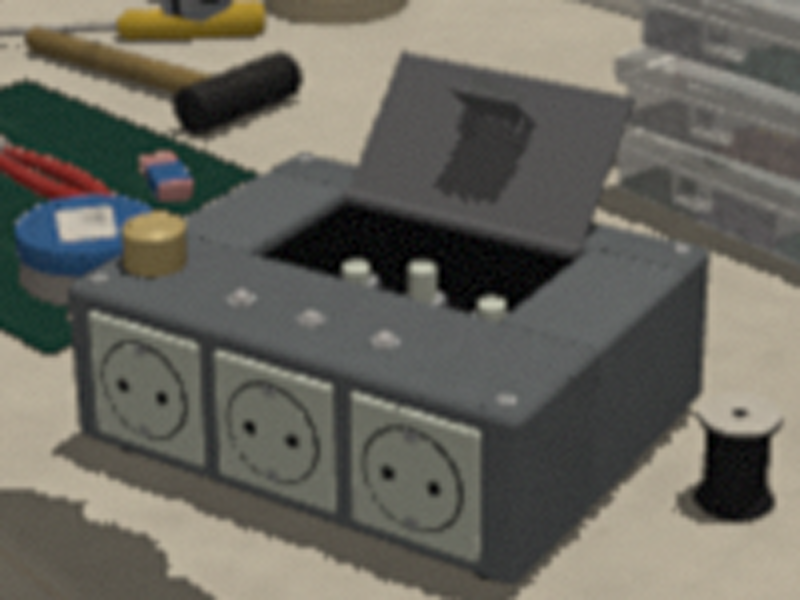

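View pics/t3z.png

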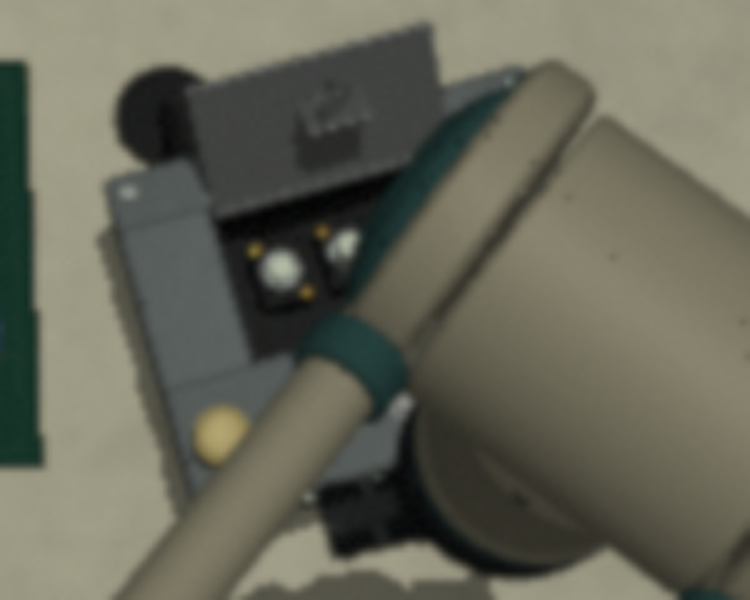

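View pics/w3.png

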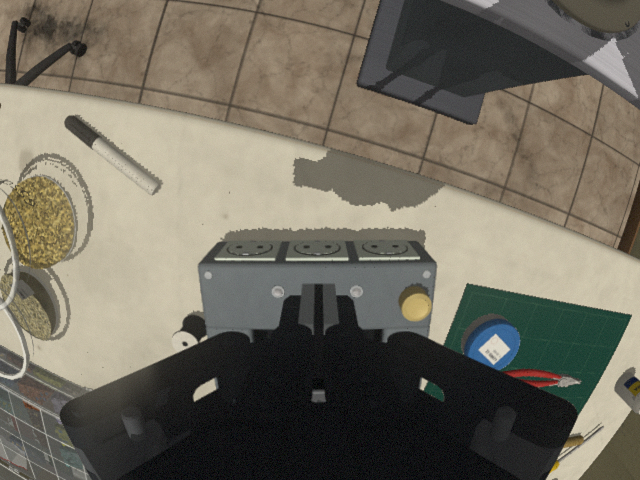

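The hatch stands open, and the middle button at zoom (423,268) looks tallest. I'll check both by projection.

```bash
python3 -c "
from t import *
p=manip.camera_params('scene');K=np.array(p['intrinsics'])
def pr(X): c=np.array(p['R'])@X+p['t']; u=K@c; return (u[:2]/u[2]-[230,200]+.5)*4-.5
for y in(.032,0,-.032):
  print(y,pr(U(.022,y,.064)),pr(U(.022,y,.056)))
for a in (2.0,2.15,2.3): print(a,[pr(U(.051-.068*np.cos(a),y,.072+.068*np.sin(a))) for y in(.0555,-.0555)])
d=np.load('pics/s3.npy')
for x,y in((357,268),(423,266),(492,302)): print(world('scene',d,int(x/4+230),int(y/4+200),1))
P=lambda n:(lambda q:np.array(q['intrinsics'])@np.c_[q['R'],q['t']])(manip.camera_params(n))
plan(U(.022,0,.12))
"
```

```text
0.032 [356.2771 247.8973] [356.6725 265.4788]
0 [422.5478 265.4498] [422.6899 283.3349]
-0.032 [491.7017 283.766 ] [491.5679 301.9647]
2.0 [array([381.5312,  37.9593]), array([616.8793,  84.047 ])]
2.15 [array([392.9911,  42.9577]), array([626.5441,  88.898 ])]
2.3 [array([403.2164,  51.1843]), array([634.9666,  97.2259])]
[ 0.5148 -0.1586  0.0569]
[ 0.5253 -0.1859  0.0648]
[ 0.5351 -0.2171  0.0568]
clk 7.65 pos [ 0.3978 -0.2203  0.2086] F [ 0.4765 -0.7208  0.5063] w -0.00012285253436285963
R [[0.002509214982322705, -0.2656647698725413, 0.9640622043668874], [-0.0015444809181336117, 0.9640630598943338, 0.2656690255296382], [-0.9999956592000117, -0.002155596377736546, 0.0020087273061022426]]
shift [0.0889 0.0001 0.1335] turn -0.09350602317217797
```

The hatch is at about 2.3 rad. The tripped breaker is the middle one, with its top at z≈0.064 to 0.065; the other two are at 0.057.

play_rows --plan '[[[1,0,0,0.03,0],[1,0.01,0,0.07,0],[1,0.04,0,0.11,0],[1,0.08,0,0.1335,0],[1,0.11,0,0.1335,0],[1,0.13,0,0.1335,0],[1,0.137,0,0.1335,0],[1,0.138,0,0.1335,0],[1,0.138,0,0.1335,0]]]'

```text
clock: 8.55
position: [0.5276, -0.1855, 0.0718]
ee_rot: [0.702, -0.096, 0.699, 0.094]
contact_force: [-0.9, 0.3, -0.3]
width: -0.0002
```

```bash
python3 -c "
from t import *
plan(U(.022,0,.064))
snap('scene','s4')
cv2.imwrite('pics/s4z.png',cv2.resize(cv2.imread('pics/s4.png')[200:350,230:430],None,fx=4,fy=4,interpolation=2))
"
```

```text
clk 8.55 pos [ 0.5276 -0.1855  0.0718] F [-0.9113  0.3322 -0.342 ] w -0.00018402377853580303
R [[0.004189471365060371, -0.26536413872567466, 0.9641391612252156], [-0.00231318500972047, 0.9641424712267339, 0.2653751012282754], [-0.9999885486868297, -0.0033420136426264846, 0.003425410927225314]]
shift [ 0.0078  0.0008 -0.0006] turn -0.11132086560876411
```

View pics/s4z.png

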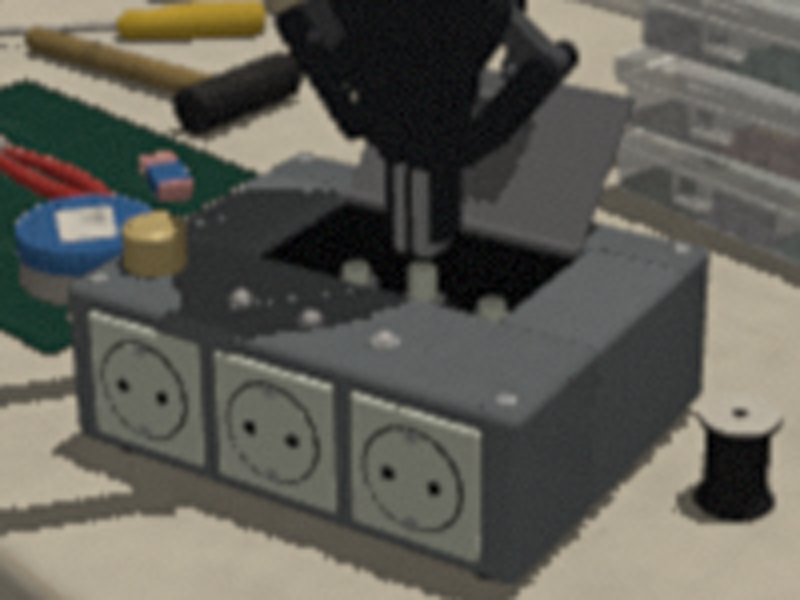

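The fingers (425,245) stand right over the middle button (423,268) and are clear of the hatch. Pressing now.

play_rows --plan '[[[1,0.003,0,0,0],[1,0.006,0,0,0],[1,0.008,0,0,0],[1,0.01,0,0,0],[1,0.012,0,0,0],[1,0.013,0,0,0],[1,0.014,0,0,0],[1,0.014,0,0,0]]]'

```text
clock: 9.4
position: [0.5279, -0.1858, 0.0581]
ee_rot: [0.702, -0.096, 0.699, 0.093]
contact_force: [0.6, -0.9, 2.0]
width: -0.0002
```

play_rows --plan '[[[1,0.001,0,0,0],[1,0.002,0,0,0],[1,0.0025,0,0,0],[1,0.0025,0,0,0]]]'

```text
clock: 9.8
position: [0.5279, -0.1858, 0.0555]
ee_rot: [0.702, -0.096, 0.699, 0.093]
contact_force: [0.9, -0.6, 1.1]
width: 0.0002
```

play_rows --plan '[[[1,0.0005,0,0,0],[1,0.001,0,0,0],[1,0.001,0,0,0],[1,0.001,0,0,0]]]'

```text
clock: 10.2
position: [0.5279, -0.1858, 0.0546]
ee_rot: [0.702, -0.096, 0.699, 0.093]
contact_force: [-1.0, 0.3, 2.2]
width: 0.0002
```

play_rows --plan '[[[1,0.0005,0,0,0],[1,0.001,0,0,0],[1,0.001,0,0,0],[1,0.001,0,0,0]]]'

```text
clock: 10.6
position: [0.528, -0.1858, 0.0544]
ee_rot: [0.702, -0.096, 0.699, 0.093]
contact_force: [-1.8, -0.0, 7.5]
width: -0.0
```

play_rows --plan '[[[1,0.0008,0,0,0],[1,0.0008,0,0,0],[1,0.0008,0,0,0]]]'

```text
clock: 10.9
position: [0.528, -0.1858, 0.0544]
ee_rot: [0.703, -0.096, 0.699, 0.093]
contact_force: [-2.0, 0.4, 6.9]
width: -0.0001
```

The button is firm at its stop at about 7 N. Retracting straight up, then back.

play_rows --plan '[[[1,-0.01,0,0,0],[1,-0.03,0,0,0],[1,-0.07,0,-0.005,0],[1,-0.11,0,-0.03,0],[1,-0.14,0,-0.07,0],[1,-0.15,0,-0.11,0],[1,-0.15,0,-0.14,0],[1,-0.15,0,-0.14,0],[1,-0.15,0,-0.14,0],[1,-0.15,0,-0.14,0]]]'

```text
clock: 11.9
position: [0.393, -0.2225, 0.2038]
ee_rot: [0.703, -0.096, 0.699, 0.093]
contact_force: [0.5, -0.1, 0.1]
width: -0.0003
```

```bash
python3 -c "
from t import *
_,d=snap('scene','s5')
cv2.imwrite('pics/s5z.png',cv2.resize(cv2.imread('pics/s5.png')[200:350,230:430],None,fx=4,fy=4,interpolation=2))
for x,y in((357,268),(423,286),(492,302)): print(world('scene',d,int(x/4+230),int(y/4+200),1))
a=cv2.imread('pics/s5.png').astype(int);b=cv2.imread('pics/scene0.png').astype(int)
e=np.abs(a-b).max(2)
print('spool diff',e[290:335,398:430].mean(),'pliers/tin/die',e[228:275,215:278].mean(), manip.get_state()['clock'])
"
```

```text
[ 0.5146 -0.1589  0.0571]
[ 0.5236 -0.1877  0.0571]
[ 0.5349 -0.2173  0.057 ]
spool diff 10.782638888888888 pliers/tin/die 7.634245187436677 11.95
```

View pics/s5z.png

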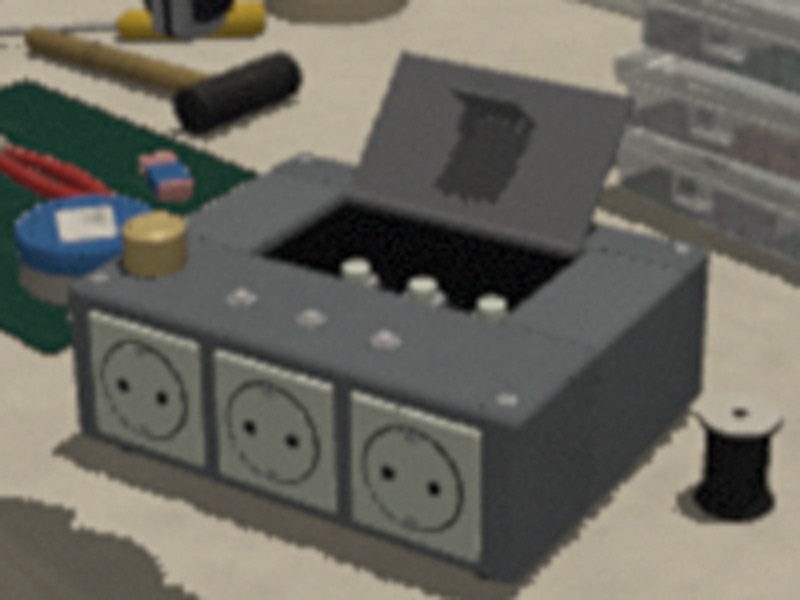

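All three buttons now stand level (z≈0.057) at (357,268), (423,288) and (492,305). The hatch is still open, and the die, tin, pliers and spool look unmoved. Handing in.

```bash
python3 -c "
from rig import manip
print(manip.sign_off())"
```

```text
the job is handed in; nothing more can be done
None
```

The job is done and handed in at about 12 s of the 38 s allowed; `sign_off()` gives no verdict, so the result itself is not confirmed.

- **Hatch:** I pressed it once at the ribs with the shut fingertips, down to its stop (about 7 N). I then pulled the fingers up and back, and it sprang open by itself. Projecting its edge into the scene picture gave about 2.3 rad, and it looked the same in the last picture.
- **Button:** The middle breaker was the tripped one, its top at z ≈ 0.065 m against 0.057 m for the other two. I pressed it to its stop with about 7 N. After I let go it stayed down at 0.057 m, level with its neighbours.
- **Last checks:** In the last scene picture the die, tin, pliers and spool look where they were, and the wrist force was near zero with the arm clear. I checked these objects by eye. I also ran a picture difference around them; it was not exactly zero (mean 8 to 11 grey levels), and I put that down to image noise and changed shadows without checking further.

No check failed or disagreed.

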